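# Clip the loose sample tube into the rail

### The job

Take the capped sample tube that lies loose on the worktop and press it down sideways into the one empty pair of spring clips on the clip rail, until it has snapped fully home in both clips. Its cap must point the same way as the caps of the two tubes already clipped in, and level with them; then let go of it.

Things in the scene. Friction and masses are not known exactly. Their poses are not given: they have to be found in the camera images.
- sample_tube: The capped tube lying loose (not pens, tweezers, or tubes in racks or clips): 113 mm long, 13 mm thick, 15 mm cap on its last 22 mm, 13 g. Axis 7 mm above the worktop, cap away from the robot, turned up to 30 deg from straight ahead. Origin: centre of the round foot end; its z axis runs along the tube to the cap. Grasp across it, 47 mm from the foot; tips may reach almost to the worktop.
- tube_cap (a point): Centre of the end face of the loose tube's cap, on the tube's axis, 113 mm from the foot.
- clip_rail: Fixed open frame of two aluminium bars 236 mm long, tops at z = 22 mm, with three places side by side 80 mm apart, each of two spring clips in line; two places hold tubes (same height as in the empty one), the empty one can be any of the three. Clip tops: z = 75 mm. Tube racks behind, tall centrifuge to the right. Origin: under its middle, on the worktop; x as of open_clip, y along the bars.
- open_clip: The empty place: two clips 12 mm long at x = -27 and 27 mm, fingers fit between. Origin: midway, on the worktop; x along the seat to the cap side (away from the robot +-15 deg), z up. Home: tube axis level at y = 0, z = 50 mm, foot at x = -47, cap end at 66 mm. Mouth 34 mm wide at z = 75 narrows to sprung lips 9 mm apart at z = 55; unsnapped, a tube lies 11 mm high. Snapping takes 10 to 15 N down.

How it is judged:
At the end, for the whole second after the job is handed in: The loose tube rests in both clips of the empty place: foot and cap ends within 10 mm sideways of the seat line and at its height (at most 5 mm above, 6 mm below), foot within 12 mm of its place along the seat, cap on the same side as the neighbours' caps (x of sample_tube in the frame of open_clip between -0.059 and -0.035 m and x of tube_cap in the frame of open_clip above 0.05 m and y of sample_tube in the frame of open_clip between -0.01 and 0.01 m and y of tube_cap in the frame of open_clip between -0.01 and 0.01 m and z of sample_tube in the frame of open_clip between 0.044 and 0.055 m and z of tube_cap in the frame of open_clip between 0.044 and 0.055 m and linear speed of sample_tube below 0.02 m/s); the robot touches nothing.
It also fails if it takes over 54 s, if anything falls off the work surface, if the arm or the gripper's body presses on something with over 40 N, if the wrist force passes 120 N, or if a joint passes its speed limit or range.

### The arm

A 7-joint arm with a two-finger parallel gripper is mounted at the origin on a cart in front of the work surface, level with it; the furniture and walls round the work are solid. World frame = base frame: x ahead of the robot, y to its left, z up, the work surface at z = 0. Lengths are in m, angles in rad, forces in N, time in s.
With the tool pointing down it reaches from about 0.425 to 0.875 m from the base axis. Payload 4.7 kg.
Tool frame: the origin (TCP) lies at the very end of the fingers, on their centre line; the grasp point (between the pads) lies 19 mm behind it; z points along the fingers, y is the line along which they close (so a half turn about z gives the same grasp; the last joint's range is limited). The gripper opens to 87 mm and grips with 3 to 60 N. Pads are 19 mm wide; open, the fingers measure 117 mm over their backs; the gripper's body (75 mm by 190 mm) begins 51 mm behind the grasp point.
Start: joints at [-1.148, 0.321, -0.07, 1.45, 0.023, 1.371, -0.057], TCP at [0.258, 0.596, 0.223] pointing down, gripper open.
Joint ranges: [-2.86, 2.86], [-0.3, 2.09], [-1.38, 1.24], [0.06, 2.45], [-1.56, 4.7], [0.09, 2.05], [-2.69, 2.69]. Speed limits (rad/s): [2.57, 2.57, 3.14, 3.14, 3.14, 3.14, 3.14].

### API

Orientations are given as a rotation vector (axis times angle).
In Python, from bench import ctrl, vision gives the robot as it stands.
- The arm moves only by the tool jog_arm, never from a script. Its argument "increments" is a list of rows, each an object of numbers: "tx", "ty", "tz": the shift along the tool's x, y, z in mm; "wx", "wy", "wz": the turn, a rotation vector about the tool's x, y, z in rad; "gripper": the opening, from 0 (shut) to 1 (fully open). In form: [{"tx": .., "ty": .., "tz": .., "wx": .., "wy": .., "wz": .., "gripper": ..}, ...]. A call has exactly 5 rows; each row is the pose to reach, as a shift and turn from the pose commanded when the call began, along the tool's axes at that moment; what a row does not reach only later rows make up. A row lasts 1/12 s, in which the tool goes at most 41.7 mm and 7.16 degrees, less where a joint would pass 70% of its speed; a pose out of reach is approached as far as the arm can. A call with a gripper value outside its range is refused whole. The fingers move at their own pace and stop on an object; "grip_force" is the grip in N (left out, the last holds). Time passes only in rows, so rows that repeat a pose let the fingers close, or fill a call up. It gives the time, the measured TCP pose, the force, the opening and the grip force at its end, in the units of the state.
- ctrl.get_state(): the state, without advancing time (a new reading comes with each control period).
- vision.get_image(name): name is "scene" or "top" or "wrist"; returns a dict with "color" (420x560x3 uint8, blue, green, red), "fx", "fy", "cx", "cy" (pixels), "extrinsics" (4x4, takes a point from world to camera coordinates). Camera axes: x right, y down, z forward; pixel columns grow to the right and rows downward; lengths in m; the calibration is good to about 2 mm. The wrist camera is an equidistant fisheye: a pixel r from the principal point sees the ray r / f radians off the axis. A picture is of the moment at which its call begins. There is no depth.
- ctrl.close_job(): hands the job in; it is judged then, once.
Trained networks look in the newest picture that a camera, given by its name, has taken for a name from the list of things; names that differ only in an ending like _2 or _b are one class to them, and where a whole thing is asked for, a point or a joint stands for the part that bears it (a point fixed in the world has none). Each returns a list of dicts, best first, with "conf" (0 to 1); they miss things now and then, are a little off and sometimes report something else, mostly with a low value. They report only what shows in the picture. A call takes as long as a camera call.
- vision.spot_in(camera, thing): "bbox" ([left, top, right, bottom] in pixels, round what is visible of it).
The state is a dict: "time": time; "joint_positions": joint angles; "qd": joint speeds; "joint_torque": joint torques, N m; "position": TCP position; "tool_rot": TCP orientation; "ft_force": force on the tool from outside, world axes, zero at the start; "torque": the same for the moment, N m; "grip_width": opening from 0.0 (shut) to 1.0 (fully open); "grip_force": force on a finger pad.
Only numpy, scipy, OpenCV 4.12 (cv2) and the standard library are available. Lean on these libraries where they do the work, as an engineer would, in place of code of your own. Each camera call takes 0.05 s, during which the arm holds its last target. There are 200 camera calls.

## Working session

There is one attempt and no reset: what is moved stays moved. The work goes in short steps, Python scripts to look and compute and a tool call to move; the robot and the scene stay as the last step left them, time stands still between calls to the robot, and variables do not carry over. Pictures are saved under pics/ and viewed, at most 10 in all, crops included, and the job is handed in when it is done.

Besides the shell and the picture viewer there is one more tool, called after "Emit:" by a JSON object that holds its "fn" and its "kwargs", one argument or row to a line. jog_arm: Moves the arm, as the interface text tells. Its arguments: {"type":"object","properties":{"increments":{"type":"array"},"grip_force":{"type":"number"}},"required":["increments"]}

```bash
mkdir -p pics
cat > h.py <<'E'
import numpy as np,cv2
from scipy.spatial.transform import Rotation as R
from bench import ctrl,vision
def ray(im,u,v,fish=False):
    E=np.array(im["extrinsics"]);x=(u-im["cx"])/im["fx"];y=(v-im["cy"])/im["fy"]
    if fish:
        r=np.hypot(x,y)+1e-12;d=np.array([x/r*np.sin(r),y/r*np.sin(r),np.cos(r)])
    else: d=np.array([x,y,1.])
    Rm=E[:3,:3];return -Rm.T@E[:3,3],Rm.T@d
def atz(im,u,v,z,fish=False):
    o,d=ray(im,u,v,fish);return o+d*(z-o[2])/d[2]
def proj(im,p,fish=False):
    E=np.array(im["extrinsics"]);c=E[:3,:3]@np.array(p)+E[:3,3]
    if fish:
        t=np.arctan2(np.hypot(c[0],c[1]),c[2]);k=t/np.hypot(c[0],c[1])
        return np.array([im["cx"]+im["fx"]*k*c[0],im["cy"]+im["fy"]*k*c[1]])
    return np.array([im["cx"]+im["fx"]*c[0]/c[2],im["cy"]+im["fy"]*c[1]/c[2]])
E
python3 - <<'E'
from h import *
for c in ["top","scene"]:
    im=vision.get_image(c);cv2.imwrite(f"pics/{c}0.png",im["color"])
    o,_=ray(im,0,0);print(c,o,im["fx"])
    for t in ["sample_tube","clip_rail","open_clip","tube_cap"]:
        for d in vision.spot_in(c,t)[:3]:
            b=d["bbox"];print(t,round(d["conf"],2),np.round(b),atz(im,(b[0]+b[2])/2,(b[1]+b[3])/2,0.01).round(3))
s=ctrl.get_state();print(s["position"],s["tool_rot"],s["time"])
E
```

```text
top [0.33781316 0.00222311 1.14048137] 528.6290476371363
sample_tube 0.68 [162. 194. 174. 248.] [0.452 0.264 0.01 ]
clip_rail 0.78 [330. 195. 447. 248.] [ 0.464 -0.211  0.01 ]
open_clip 0.79 [417. 188. 442. 229.] [ 0.494 -0.298  0.01 ]
open_clip 0.74 [331. 196. 446. 243.] [ 0.467 -0.211  0.01 ]
tube_cap 0.78 [157. 196. 177. 243.] [0.455 0.266 0.01 ]
scene [ 0.17431517 -0.63293465  0.75495391] 492.00006941520013
sample_tube 0.56 [221. 133. 270. 149.] [0.454 0.268 0.01 ]
clip_rail 0.69 [288. 236. 407. 358.] [ 0.474 -0.221  0.01 ]
clip_rail 0.63 [352. 290. 402. 335.] [ 0.507 -0.268  0.01 ]
open_clip 0.83 [356. 290. 405. 335.] [ 0.513 -0.271  0.01 ]
tube_cap 0.6 [224. 139. 273. 151.] [0.457 0.251 0.01 ]
[0.25842396 0.59643797 0.22255031] [6.37731264e-01 3.07614478e+00 5.23579776e-05] 0.5
```

Run:
```python
import cv2
a=cv2.imread("pics/top0.png");
l=cv2.resize(a[180:260,120:220],None,fx=4,fy=4,interpolation=cv2.INTER_CUBIC)
r=cv2.resize(a[170:260,320:460],None,fx=5,fy=5,interpolation=cv2.INTER_CUBIC)
cv2.imwrite("pics/l.png",l);cv2.imwrite("pics/r.png",r)
```

```text
(no output)
```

View pics/top0.png

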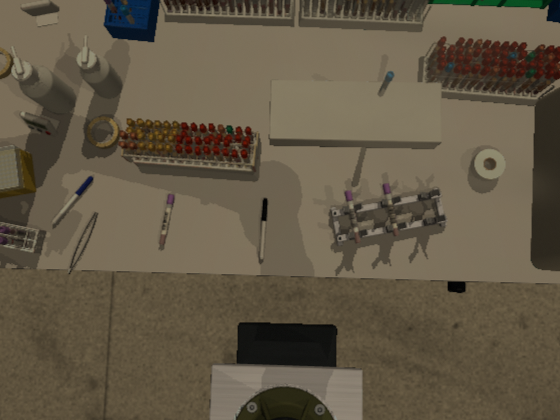

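View pics/l.png

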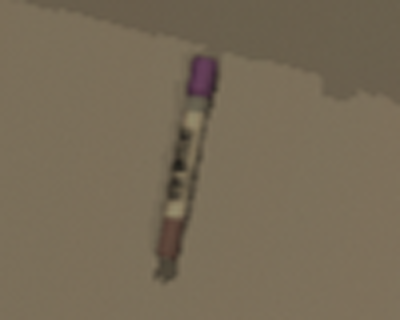

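View pics/r.png

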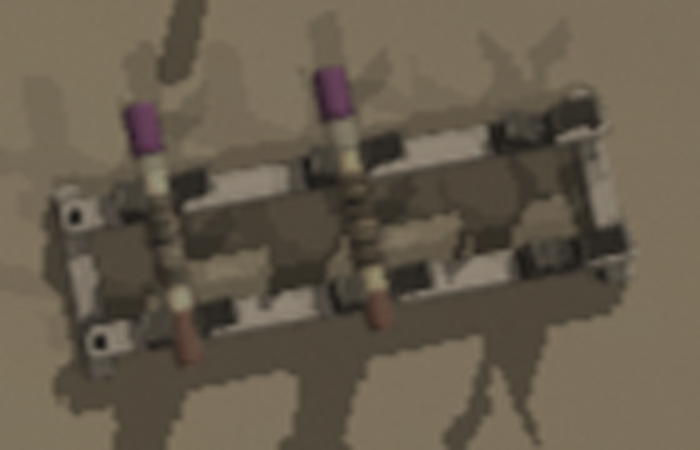

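View pics/scene0.png

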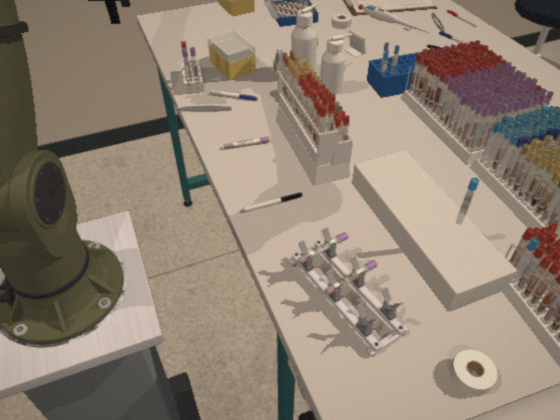

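The top view shows the loose tube with its cap end at about (171,194) and foot at (161,250). The clipped tubes run (348,191)–(358,242) and (386,183)–(396,235), caps away from the robot. The empty place is the right-hand one (~(433,205)).

Run:
```python
from h import *
im=vision.get_image("top")
P=lambda u,v,z:atz(im,u,v,z)[:2]
c,f=P(170.7,194.2,.007),P(161.5,250,.007)
d=c-f;L=np.linalg.norm(d);print("tube",c,f,L,np.degrees(np.arctan2(d[1],d[0])))
g=c-d/L*.066;print("grasp",g)
T=[]
for a,b in [((348,190.6),(358,242.4)),((386.2,183.4),(396,235.4))]:
    c,f=P(*a,.05),P(*b,.05);d=c-f;L=np.linalg.norm(d);print(c,f,L,np.degrees(np.arctan2(d[1],d[0])));T.append((c+f)/2-.0095*d/L)
e=T[1]-T[0];print("pitch",np.linalg.norm(e),np.degrees(np.arctan2(e[0],-e[1])))
print(T,"open",2*T[1]-T[0])
# rail corner tops z=.022
for u,v in [(332,209),(339,243),(444,219),(437,188)]: print(P(u,v,.022))
s=ctrl.get_state();print(R.from_rotvec(s["tool_rot"]).as_matrix().round(3))
```

```text
tube [0.51126649 0.26131962] [0.38922984 0.27510945] 0.12281327761803722 -6.446929720106001
grasp [0.44568385 0.26873029]
[ 0.52143501 -0.11898755] [ 0.41405454 -0.14092876] 0.10959918748927186 11.548362638527012
[ 0.53854269 -0.19797919] [ 0.4305802  -0.21861418] 0.10991680550459182 10.820502571440795
pitch 0.08000252102496684 12.11702618474642
[array([ 0.4584371 , -0.13186001]), array([ 0.47523035, -0.21008015])] open [ 0.49202361 -0.28830028]
[ 0.48568484 -0.08870048]
[ 0.41366061 -0.10465006]
[ 0.47039971 -0.32495728]
[ 0.53638049 -0.3106256 ]
[[-0.918  0.397  0.   ]
 [ 0.397  0.918  0.   ]
 [-0.     0.    -1.   ]]
```

Emit:
{"fn": "jog_arm", "kwargs": {
  "increments": [
    {"tx":-32,"ty":-24,"wz":-0.06,"gripper":1},
    {"tx":-64,"ty":-48,"wz":-0.12,"gripper":1},
    {"tx":-96,"ty":-72,"wz":-0.18,"gripper":1},
    {"tx":-128,"ty":-96,"wz":-0.24,"gripper":1},
    {"tx":-160,"ty":-120,"wz":-0.297,"gripper":1}
  ]
}}

```text
validation failed for argument at $.in...
```

```bash
cat >> h.py <<'E'
def go(x,y,z,yaw):
    "tool-frame shift (mm) and turn to TCP (x,y,z), tool down, tool x at yaw deg"
    s=ctrl.get_state();M=R.from_rotvec(s["tool_rot"]);p=np.array([x,y,z])-s["position"]
    c,n=np.cos(np.radians(yaw)),np.sin(np.radians(yaw))
    T=R.from_matrix(np.array([[c,n,0],[n,-c,0],[0,0,-1]]))
    print("t",s["time"],"pos",np.round(s["position"],4),"yaw",np.degrees(np.arctan2(*M.as_matrix()[[1,0],0])).round(2),"q",np.round(s["joint_positions"],2))
    print("shift",(M.inv().apply(p)*1000).round(1),"turn",(M.inv()*T).as_rotvec().round(3))
E
python3 -c "
from h import *
go(.446,.269,.15,173.6)"
```

```text
t 0.55 pos [0.2584 0.5964 0.2226] yaw 156.58 q [-1.15  0.32 -0.07  1.45  0.02  1.37 -0.06]
shift [-302.3 -225.9   72.6] turn [ 0.     0.    -0.297]
```

Emit:
{"fn": "jog_arm", "kwargs": {
  "increments": [
    {"tx":-32,"ty":-24,"tz":0,"wx":0,"wy":0,"wz":-0.06,"gripper":1},
    {"tx":-64,"ty":-48,"tz":0,"wx":0,"wy":0,"wz":-0.12,"gripper":1},
    {"tx":-96,"ty":-72,"tz":0,"wx":0,"wy":0,"wz":-0.18,"gripper":1},
    {"tx":-128,"ty":-96,"tz":0,"wx":0,"wy":0,"wz":-0.24,"gripper":1},
    {"tx":-160,"ty":-120,"tz":0,"wx":0,"wy":0,"wz":-0.297,"gripper":1}
  ]
}}

```text
time: 0.97
position: [0.3582, 0.421, 0.2227]
tool_rot: [0.17, 3.137, 0.001]
ft_force: [-0.1, 0.0, -0.4]
grip_width: 1.0
grip_force: 0.0
```

```bash
python3 -c "
from h import *
go(.446,.269,.15,173.6)"
```

```text
t 0.9667 pos [0.3582 0.421  0.2227] yaw 173.78 q [-0.91  0.12 -0.    1.7   0.    1.33  0.55]
shift [-103.7 -141.7   72.7] turn [0.    0.    0.003]
```

Emit:
{"fn": "jog_arm", "kwargs": {
  "increments": [
    {"tx":-21,"ty":-28,"tz":14,"wx":0,"wy":0,"wz":0,"gripper":1},
    {"tx":-42,"ty":-57,"tz":29,"wx":0,"wy":0,"wz":0,"gripper":1},
    {"tx":-63,"ty":-85,"tz":43,"wx":0,"wy":0,"wz":0,"gripper":1},
    {"tx":-84,"ty":-114,"tz":58,"wx":0,"wy":0,"wz":0,"gripper":1},
    {"tx":-104,"ty":-142,"tz":73,"wx":0,"wy":0,"wz":0,"gripper":1}
  ]
}}

```text
time: 1.38
position: [0.4459, 0.2683, 0.1494]
tool_rot: [0.176, 3.136, 0.001]
ft_force: [0.5, 0.3, -0.2]
grip_width: 1.001
grip_force: 0.0
```

Run:
```python
from h import *
im=vision.get_image("wrist");cv2.imwrite("pics/w1.png",im["color"])
for t in ["sample_tube","tube_cap"]:
    for d in vision.spot_in("wrist",t)[:2]: print(t,round(d["conf"],2),np.round(d["bbox"],1))
for p in [(.446,.269,.007),(.5113,.2613,.007),(.389,.275,.007)]: print(proj(im,p,True).round(1))
go(.446,.269,.1,173.6)
```

```text
sample_tube 0.92 [271.7 148.3 289.8 259.1]
tube_cap 0.64 [270.2 144.4 287.4 260.3]
[280.6 196.5]
[280.2 258.4]
[280.2 137. ]
t 1.5333 pos [0.446  0.2662 0.1485] yaw 173.22 q [-0.72  0.1   0.14  1.87 -0.01  1.18  0.88]
shift [ 0.3  2.9 48.5] turn [-0.002 -0.001 -0.007]
```

View pics/w1.png

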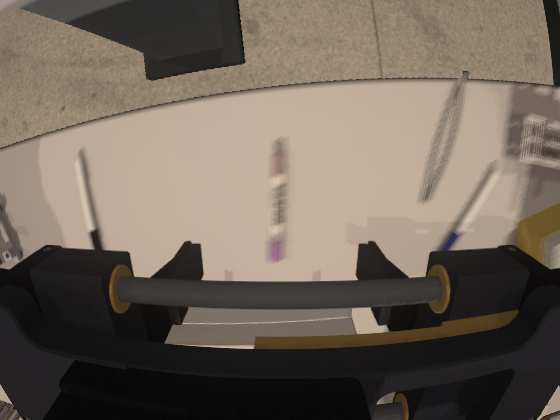

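The wrist view, a little motion-blurred, shows the tube with its cap end near (275,261) and foot near (280,143). I'll retake it now that the arm has settled.

Run:
```python
from h import *
im=vision.get_image("wrist");c=im["color"]
cr=c[120:275,240:320];cv2.imwrite("pics/w2.png",cv2.resize(cr,None,fx=3.8,fy=3.8,interpolation=cv2.INTER_CUBIC))
h=cv2.cvtColor(c,cv2.COLOR_BGR2HSV)
m=((h[...,0]>125)&(h[...,0]<170)&(h[...,1]>60)).astype(np.uint8)[120:290,230:330]
ys,xs=np.nonzero(m);print("cap",xs.mean()+230,ys.mean()+120,ys.max()+120,ys.min()+120,len(xs))
print(vision.spot_in("wrist","sample_tube")[0])
go(.446,.269,.1,173.6)
```

```text
cap 282.4343891402715 249.64705882352942 259 240 221
{'bbox': [277.2, 148.1, 293.5, 258.4], 'conf': 0.61}
t 1.6333 pos [0.4449 0.2706 0.1499] yaw 173.59 q [-0.73  0.1   0.14  1.87 -0.01  1.18  0.87]
shift [-1.2 -1.5 49.9] turn [ 0.001 -0.    -0.   ]
```

View pics/w2.png

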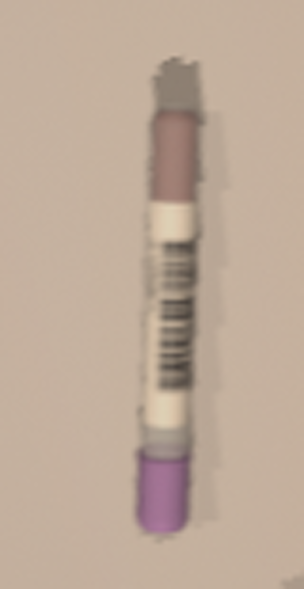

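Run:
```python
from h import *
im=vision.get_image("wrist");c=im["color"]
g=c[120:275,240:330].astype(int)
h=cv2.cvtColor(c,cv2.COLOR_BGR2HSV)
def cen(m,lo,hi):
    k=m[lo:hi,255:315];ys,xs=np.nonzero(k);return xs.mean()+255,ys.mean()+lo
cap=((h[...,0]>125)&(h[...,0]<170)&(h[...,1]>60))
ys,xs=np.nonzero(cap[220:290,240:330]);a=(xs.mean()+240,ys.max()+220+.5);capc=(xs.mean()+240,ys.mean()+220)
# red fluid segment: hue near 0, darker than table
print("rows",[(y,c[y,286].tolist()) for y in range(128,160,4)])
pc=atz(im,*a,.007,True);print("capend",a,pc)
f=(286.8+ (capc[0]-282.43),135.8)
pf=atz(im,*f,.007,True);d=(pc-pf)[:2];L=np.hypot(*d);print("foot",pf,L,np.degrees(np.arctan2(d[1],d[0])))
g=pf[:2]+d/L*.047*L/.113;print("grasp",g)
go(*g,.05,180+np.degrees(np.arctan2(d[1],d[0])))
```

```text
rows [(128, [158, 177, 196]), (132, [159, 177, 197]), (136, [158, 177, 197]), (140, [118, 132, 146]), (144, [114, 127, 141]), (148, [114, 128, 142]), (152, [91, 99, 117]), (156, [101, 111, 130])]
capend (np.float64(276.70742358078604), np.float64(260.5)) [0.51233455 0.25974063 0.007     ]
foot [0.38686385 0.27826334 0.007     ] 0.12683054875904487 -8.397682357134297
grasp [0.43905078 0.2705592 ]
t 1.6833 pos [0.4447 0.2714 0.1501] yaw 173.68 q [-0.73  0.1   0.14  1.87 -0.01  1.18  0.87]
shift [  5.6  -1.6 100.1] turn [0.001 0.    0.036]
```

```bash
cat > m.py <<'E'
from h import *
for k in range(2):
    im=vision.get_image("wrist");c=im["color"]
    bg=np.median(c[120:275,240:330].reshape(-1,3),0)
    m=(np.abs(c.astype(int)-bg).max(2)>25).astype(np.uint8)
    m[:110]=0;m[275:]=0;m[:,:245]=0;m[:,325:]=0
    n,l,st,ce=cv2.connectedComponentsWithStats(m);
    i=1+np.argmax(st[1:,4]);print(st[i])
    ys,xs=np.nonzero(l==i);rows=np.arange(ys.min(),ys.max()+1)
    ctr=np.array([(xs[ys==r].min()+xs[ys==r].max())/2 for r in rows])
    p=np.polyfit(rows,ctr,1)
    z=.009
    pf=atz(im,np.polyval(p,ys.min()),ys.min()-.5,z,True);pc=atz(im,np.polyval(p,ys.max()),ys.max()+.5,z,True)
    d=(pc-pf)[:2];L=np.hypot(*d);print(pf,pc,"L",L,"ang",np.degrees(np.arctan2(d[1],d[0])),"cam",ray(im,0,0)[0].round(3))
g=(pf+pc)[:2]/2-d/L*.0095;print("grasp",g)
go(*g,.05,180+np.degrees(np.arctan2(d[1],d[0])))
E
python3 m.py
```

```text
[ 269  137   19  125 1318]
[0.38734724 0.27983095 0.009     ] [0.51255348 0.26079686 0.009     ] L 0.12664477480629674 ang -8.6440286894262 cam [0.367 0.279 0.312]
[ 268  137   20  125 1317]
[0.38725505 0.27984498 0.009     ] [0.51251408 0.26082551 0.009     ] L 0.12669477408467533 ang -8.633905570540746 cam [0.367 0.279 0.312]
grasp [0.44049222 0.27176139]
t 1.7833 pos [0.4446 0.2718 0.1502] yaw 173.75 q [-0.73  0.1   0.14  1.87 -0.01  1.18  0.87]
shift [  4.2  -0.6 100.2] turn [0.001 0.001 0.042]
```

```bash
sed -i 's/ys,xs=np.nonzero(l==i);/ys,xs=np.nonzero(l==i);k=ys>ys.min()+11;ys,xs=ys[k],xs[k];/' m.py; python3 m.py
```

```text
[ 268  137   20  125 1317]
[0.39845328 0.27872935 0.009     ] [0.51245894 0.26050505 0.009     ] L 0.11545308865246241 ang -9.082139132233555 cam [0.367 0.279 0.312]
[ 269  137   19  125 1326]
[0.39847171 0.27869417 0.009     ] [0.51245127 0.2604892  0.009     ] L 0.11542426197152654 ang -9.07470899091304 cam [0.367 0.279 0.312]
grasp [0.44608039 0.27109004]
t 1.8833 pos [0.4447 0.2714 0.1501] yaw 173.73 q [-0.73  0.1   0.14  1.87 -0.01  1.18  0.88]
shift [ -1.4  -0.2 100.1] turn [0.001 0.001 0.049]
```

The grey tip is shadow. With it excluded, the length is about 115 mm, which matches. Going down now.

Emit:
{"fn": "jog_arm", "kwargs": {
  "increments": [
    {"tx":-1,"ty":0,"tz":35,"wx":0,"wy":0,"wz":0.045,"gripper":0.7},
    {"tx":-1,"ty":0,"tz":70,"wx":0,"wy":0,"wz":0.045,"gripper":0.7},
    {"tx":-1,"ty":0,"tz":105,"wx":0,"wy":0,"wz":0.045,"gripper":0.7},
    {"tx":-1,"ty":0,"tz":125,"wx":0,"wy":0,"wz":0.045,"gripper":0.7},
    {"tx":-1,"ty":0,"tz":135,"wx":0,"wy":0,"wz":0.045,"gripper":0.7}
  ]
}}

```text
time: 2.3
position: [0.4437, 0.2693, 0.0115]
tool_rot: [-0.244, -3.128, 0.005]
ft_force: [-0.6, -0.3, -0.8]
grip_width: 0.736
grip_force: 0.0
```

Emit:
{"fn": "jog_arm", "kwargs": {
  "increments": [
    {"tx":0,"ty":0,"tz":5,"wx":0,"wy":0,"wz":0,"gripper":0.5},
    {"tx":0,"ty":0,"tz":9,"wx":0,"wy":0,"wz":0,"gripper":0.5},
    {"tx":0,"ty":0,"tz":11,"wx":0,"wy":0,"wz":0,"gripper":0.5},
    {"tx":0,"ty":0,"tz":11,"wx":0,"wy":0,"wz":0,"gripper":0.5},
    {"tx":0,"ty":0,"tz":11,"wx":0,"wy":0,"wz":0,"gripper":0.5}
  ]
}}

```text
time: 2.72
position: [0.4469, 0.2706, 0.0048]
tool_rot: [0.246, 3.13, 0.002]
ft_force: [-0.4, -0.6, 0.7]
grip_width: 0.512
grip_force: 0.0
```

```bash
python3 -c "
from h import *
go(.446,.271,.0025,171)
im=vision.get_image('wrist');cv2.imwrite('pics/w3.png',im['color'])
print(ctrl.get_state()['ft_force'],ctrl.get_state()['position'])"
```

```text
t 2.7167 pos [0.4469 0.2706 0.0048] yaw 171.02 q [-0.72  0.27  0.14  1.99 -0.05  0.88  0.86]
shift [1.  0.3 2.3] turn [0.002 0.002 0.   ]
[-0.40733295  0.0352805   0.17452714] [0.44686976 0.27045578 0.00470825]
```

Emit:
{"fn": "jog_arm", "kwargs": {
  "increments": [
    {"tx":0,"ty":0,"tz":2,"wx":0,"wy":0,"wz":0,"gripper":0.3},
    {"tx":0,"ty":0,"tz":2,"wx":0,"wy":0,"wz":0,"gripper":0},
    {"tx":0,"ty":0,"tz":2,"wx":0,"wy":0,"wz":0,"gripper":0},
    {"tx":0,"ty":0,"tz":2,"wx":0,"wy":0,"wz":0,"gripper":0},
    {"tx":0,"ty":0,"tz":2,"wx":0,"wy":0,"wz":0,"gripper":0}
  ],
  "grip_force": 40
}}

```text
time: 3.18
position: [0.4461, 0.2699, 0.0017]
tool_rot: [0.246, 3.132, 0.0]
ft_force: [0.7, -0.1, -0.2]
grip_width: 0.205
grip_force: 0.0
```

Emit:
{"fn": "jog_arm", "kwargs": {
  "increments": [
    {"tx":0,"ty":0,"tz":0,"wx":0,"wy":0,"wz":0,"gripper":0},
    {"tx":0,"ty":0,"tz":0,"wx":0,"wy":0,"wz":0,"gripper":0},
    {"tx":0,"ty":0,"tz":0,"wx":0,"wy":0,"wz":0,"gripper":0},
    {"tx":0,"ty":0,"tz":0,"wx":0,"wy":0,"wz":0,"gripper":0},
    {"tx":0,"ty":0,"tz":0,"wx":0,"wy":0,"wz":0,"gripper":0}
  ]
}}

```text
time: 3.6
position: [0.4461, 0.2699, 0.0016]
tool_rot: [0.246, 3.132, 0.0]
ft_force: [-1.0, -0.3, 0.5]
grip_width: 0.139
grip_force: 40.0
```

Emit:
{"fn": "jog_arm", "kwargs": {
  "increments": [
    {"tx":0,"ty":0,"tz":-20,"wx":0,"wy":0,"wz":0,"gripper":0},
    {"tx":0,"ty":0,"tz":-50,"wx":0,"wy":0,"wz":0,"gripper":0},
    {"tx":0,"ty":0,"tz":-85,"wx":0,"wy":0,"wz":0,"gripper":0},
    {"tx":0,"ty":0,"tz":-120,"wx":0,"wy":0,"wz":0,"gripper":0},
    {"tx":0,"ty":0,"tz":-150,"wx":0,"wy":0,"wz":0,"gripper":0}
  ]
}}

```text
time: 4.02
position: [0.4462, 0.27, 0.1539]
tool_rot: [0.246, 3.131, 0.001]
ft_force: [0.9, 0.2, -0.1]
grip_width: 0.136
grip_force: 40.0
```

```bash
python3 -c "
from h import *
go(.49,-.288,.16,191.5);print(ctrl.get_state()['grip_width'])"
```

```text
t 4.0167 pos [0.4462 0.27   0.1539] yaw 171.01 q [-0.73  0.09  0.14  1.86 -0.01  1.18  0.83]
shift [-130.4 -544.3   -6.6] turn [ 0.001  0.001 -0.358]
0.13648664409560626
```

Emit:
{"fn": "jog_arm", "kwargs": {
  "increments": [
    {"tx":-8.7,"ty":-36,"tz":-2,"wx":0,"wy":0,"wz":-0.024,"gripper":0},
    {"tx":-17.4,"ty":-72,"tz":-4,"wx":0,"wy":0,"wz":-0.048,"gripper":0},
    {"tx":-26,"ty":-109,"tz":-6,"wx":0,"wy":0,"wz":-0.072,"gripper":0},
    {"tx":-35,"ty":-145,"tz":-6,"wx":0,"wy":0,"wz":-0.096,"gripper":0},
    {"tx":-43.5,"ty":-181,"tz":-6,"wx":0,"wy":0,"wz":-0.12,"gripper":0}
  ]
}}

```text
time: 4.43
position: [0.4607, 0.0826, 0.1579]
tool_rot: [0.055, 3.14, 0.001]
ft_force: [1.2, 0.3, -0.4]
grip_width: 0.139
grip_force: 40.0
```

```bash
python3 -c "
from h import *
go(.49,-.288,.16,191.5)"
```

```text
t 4.4333 pos [0.4607 0.0826 0.1579] yaw 177.98 q [-0.54 -0.03  0.31  1.98  0.01  1.19  1.29]
shift [ -42.4 -369.4   -2.3] turn [ 0.     0.001 -0.236]
```

Emit:
{"fn": "jog_arm", "kwargs": {
  "increments": [
    {"tx":-4,"ty":-37,"tz":0,"wx":0,"wy":0,"wz":-0.024,"gripper":0},
    {"tx":-8,"ty":-74,"tz":0,"wx":0,"wy":0,"wz":-0.048,"gripper":0},
    {"tx":-13,"ty":-111,"tz":0,"wx":0,"wy":0,"wz":-0.072,"gripper":0},
    {"tx":-17,"ty":-148,"tz":0,"wx":0,"wy":0,"wz":-0.096,"gripper":0},
    {"tx":-21,"ty":-185,"tz":0,"wx":0,"wy":0,"wz":-0.12,"gripper":0}
  ]
}}

```text
time: 4.85
position: [0.4747, -0.1031, 0.1577]
tool_rot: [-0.133, 3.138, 0.001]
ft_force: [1.1, -0.5, -0.5]
grip_width: 0.136
grip_force: 40.0
```

```bash
python3 -c "
from h import *
go(.49,-.288,.16,191.5)"
```

```text
t 4.85 pos [ 0.4747 -0.1031  0.1577] yaw -175.16 q [-0.35  0.    0.52  1.95 -0.    1.19  1.82]
shift [   0.3 -185.6   -2.3] turn [ 0.     0.001 -0.116]
```

Emit:
{"fn": "jog_arm", "kwargs": {
  "increments": [
    {"tx":0,"ty":-37,"tz":0,"wx":0,"wy":0,"wz":-0.024,"gripper":0},
    {"tx":0,"ty":-74,"tz":0,"wx":0,"wy":0,"wz":-0.048,"gripper":0},
    {"tx":0,"ty":-111,"tz":0,"wx":0,"wy":0,"wz":-0.072,"gripper":0},
    {"tx":0,"ty":-148,"tz":0,"wx":0,"wy":0,"wz":-0.096,"gripper":0},
    {"tx":0,"ty":-185,"tz":0,"wx":0,"wy":0,"wz":-0.116,"gripper":0}
  ]
}}

```text
time: 5.27
position: [0.4902, -0.2873, 0.1576]
tool_rot: [-0.315, 3.125, 0.0]
ft_force: [0.2, 0.8, 0.1]
grip_width: 0.133
grip_force: 40.0
```

Emit:
{"fn": "jog_arm", "kwargs": {
  "increments": [
    {"tx":0,"ty":0,"tz":0,"wx":0,"wy":0,"wz":0,"gripper":0},
    {"tx":0,"ty":0,"tz":0,"wx":0,"wy":0,"wz":0,"gripper":0},
    {"tx":0,"ty":0,"tz":0,"wx":0,"wy":0,"wz":0,"gripper":0},
    {"tx":0,"ty":0,"tz":0,"wx":0,"wy":0,"wz":0,"gripper":0},
    {"tx":0,"ty":0,"tz":0,"wx":0,"wy":0,"wz":0,"gripper":0}
  ]
}}

```text
time: 5.68
position: [0.4908, -0.2838, 0.1575]
tool_rot: [-0.317, 3.125, 0.002]
ft_force: [0.2, 0.4, 0.9]
grip_width: 0.133
grip_force: 40.0
```

Run:
```python
from h import *
im=vision.get_image("wrist");cv2.imwrite("pics/w4.png",im["color"])
go(.492,-.288,.09,191.5)
for t in ["open_clip","sample_tube"]:
    for d in vision.spot_in("wrist",t)[:2]: print(t,round(d["conf"],2),np.round(d["bbox"],1))
a=np.radians(11.5);ex=np.array([np.cos(a),np.sin(a)]);o=np.array([.492,-.288])
for x in (-27,27): print(proj(im,[*(o+ex*x/1000),.075],True).round(1))
```

```text
t 5.7333 pos [ 0.4908 -0.284   0.1576] yaw -168.44 q [-0.12  0.21  0.68  1.77 -0.14  1.21  2.37]
shift [-0.3 -4.2 67.6] turn [0.001 0.001 0.001]
open_clip 0.82 [249.4 161.5 302.4 246.6]
sample_tube 0.98 [267.4 178.1 295.  336.2]
[274.2 182.6]
[274.4 247.5]
```

View pics/w4.png

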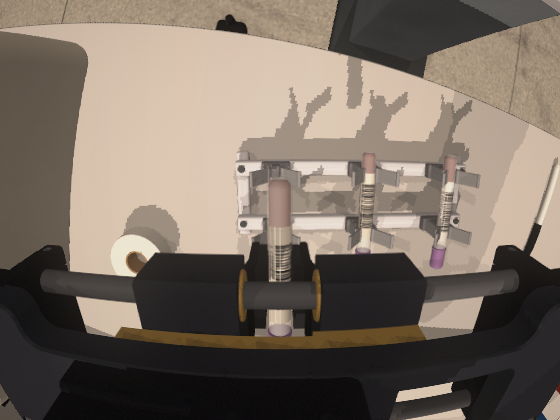

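The held tube spans (280,180)–(280,333). Behind it is the empty clip pair, with the front clip near (278,172). The neighbours' feet are at (369,154) and (451,157). A closer crop will give their axes and the clip.

Run:
```python
import cv2
a=cv2.imread("pics/w4.png")[140:275,225:480]
cv2.imwrite("pics/w4c.png",cv2.resize(a,None,fx=3.1,fy=3.1,interpolation=cv2.INTER_CUBIC))
```

```text
(no output)
```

View pics/w4c.png

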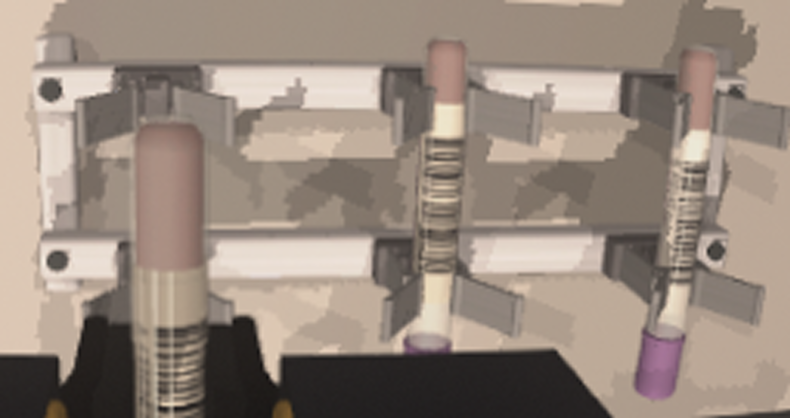

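Run:
```python
from h import *
im=vision.get_image("wrist")
p=lambda u,v,z:atz(im,u/3.1+225,v/3.1+140,z,True)[:2]
a=np.radians(11.5);ex=np.array([np.cos(a),np.sin(a)]);ey=np.array([-ex[1],ex[0]]);o=np.array([.492,-.288])
def S(n,u,v,z):
    q=p(u,v,z)-o;print(n,(q@ex*1000).round(1),(q@ey*1000).round(1))
S("Lclip outer",78,121,.075);S("Rclip outer",234,121,.075)
S("farL",83,305,.075);S("farR",233,305,.075)
S("n1 clip near outer L/R",393,121,.075);S("",538,121,.075)
S("n1 far R",521,315,.075);S("n1 far L",382,315,.075)
S("n2 near R",787,125,.075);S("n2 far R",763,302,.075)
S("n1 foot",446,40,.05);S("n2 foot",698,47,.05);S("n2 capend",657,397,.05);S("n1 cap start",428,337,.0565);S("n2 capstart",664,333,.0565)
s=ctrl.get_state();z=s["position"][2]+.0054
S("held foot",168,121,z);S("held mid",171,300,z+.005)
q=s["position"][:2]-o;print("tcp",q@ex*1000,q@ey*1000)
go(.492,-.288,.09,191.5)
```

```text
Lclip outer -30.0 -19.2
Rclip outer -30.0 19.5
farL 18.8 -19.1
farR 18.8 20.1
n1 clip near outer L/R -30.4 59.7
 -31.0 98.8
n1 far R 22.9 99.7
n1 far L 22.1 60.1
n2 near R -32.1 178.5
n2 far R 21.4 179.9
n1 foot -48.4 79.6
n2 foot -49.9 159.6
n2 capend 63.9 162.8
n1 cap start 36.9 78.8
n2 capstart 38.1 157.0
held foot -47.5 3.1
held mid -19.2 3.6
tcp -0.7354746588741465 3.4296967276125767
t 5.8833 pos [ 0.4906 -0.2848  0.1577] yaw -168.51 q [-0.12  0.21  0.68  1.77 -0.14  1.21  2.37]
shift [-0.7 -3.5 67.7] turn [ 0.     0.001 -0.   ]
```

Emit:
{"fn": "jog_arm", "kwargs": {
  "increments": [
    {"tx":2,"ty":-3,"tz":0,"wx":0,"wy":0,"wz":0,"gripper":0},
    {"tx":2,"ty":-3,"tz":20,"wx":0,"wy":0,"wz":0,"gripper":0},
    {"tx":2,"ty":-3,"tz":45,"wx":0,"wy":0,"wz":0,"gripper":0},
    {"tx":2,"ty":-3,"tz":65,"wx":0,"wy":0,"wz":0,"gripper":0},
    {"tx":2,"ty":-3,"tz":80,"wx":0,"wy":0,"wz":0,"gripper":0}
  ],
  "grip_force": 60
}}

```text
time: 6.3
position: [0.4881, -0.2886, 0.0759]
tool_rot: [0.312, -3.125, -0.001]
ft_force: [-0.3, 0.4, -0.4]
grip_width: 0.135
grip_force: 60.0
```

Emit:
{"fn": "jog_arm", "kwargs": {
  "increments": [
    {"tx":0,"ty":0,"tz":0,"wx":0,"wy":0,"wz":0,"gripper":0},
    {"tx":0,"ty":0,"tz":0,"wx":0,"wy":0,"wz":0,"gripper":0},
    {"tx":0,"ty":0,"tz":0,"wx":0,"wy":0,"wz":0,"gripper":0},
    {"tx":0,"ty":0,"tz":0,"wx":0,"wy":0,"wz":0,"gripper":0},
    {"tx":0,"ty":0,"tz":0,"wx":0,"wy":0,"wz":0,"gripper":0}
  ]
}}

```text
time: 6.72
position: [0.4898, -0.2895, 0.0788]
tool_rot: [-0.312, 3.124, -0.001]
ft_force: [-0.6, 0.2, 0.3]
grip_width: 0.135
grip_force: 60.0
```

Run:
```python
from h import *
go(.4895,-.2882,.0446,191.7)
s=ctrl.get_state();print(s["ft_force"],s["torque"],s["grip_width"])
```

```text
t 6.7167 pos [ 0.4898 -0.2895  0.0788] yaw -168.58 q [-0.08  0.31  0.66  1.85 -0.21  1.06  2.43]
shift [ 0.1  1.3 34.2] turn [-0.001  0.002 -0.005]
[-0.64994387  0.20475205  0.25200602] [-0.00747496  0.00959374  0.00941567] 0.13544004241346003
```

Lowering to just above the lips, then pressing.

Emit:
{"fn": "jog_arm", "kwargs": {
  "increments": [
    {"tx":0,"ty":1,"tz":6,"wx":0,"wy":0,"wz":0,"gripper":0},
    {"tx":0,"ty":1,"tz":12,"wx":0,"wy":0,"wz":0,"gripper":0},
    {"tx":0,"ty":1,"tz":17,"wx":0,"wy":0,"wz":0,"gripper":0},
    {"tx":0,"ty":1,"tz":20,"wx":0,"wy":0,"wz":0,"gripper":0},
    {"tx":0,"ty":1,"tz":22,"wx":0,"wy":0,"wz":0,"gripper":0}
  ]
}}

```text
time: 7.13
position: [0.4884, -0.2878, 0.0556]
tool_rot: [0.313, -3.125, -0.002]
ft_force: [-5.6, 3.8, 16.8]
grip_width: 0.13
grip_force: 60.0
```

Emit:
{"fn": "jog_arm", "kwargs": {
  "increments": [
    {"tx":0,"ty":0,"tz":2,"wx":0,"wy":0,"wz":0,"gripper":0},
    {"tx":0,"ty":0,"tz":4,"wx":0,"wy":0,"wz":0,"gripper":0},
    {"tx":0,"ty":0,"tz":6,"wx":0,"wy":0,"wz":0,"gripper":0},
    {"tx":0,"ty":0,"tz":8,"wx":0,"wy":0,"wz":0,"gripper":0},
    {"tx":0,"ty":0,"tz":8,"wx":0,"wy":0,"wz":0,"gripper":0}
  ]
}}

```text
time: 7.55
position: [0.4898, -0.2877, 0.0488]
tool_rot: [-0.312, 3.124, 0.001]
ft_force: [-0.8, 2.4, 6.2]
grip_width: 0.134
grip_force: 60.0
```

Run:
```python
from h import *
go(.4895,-.2882,.0446,191.7)
s=ctrl.get_state();print(s["ft_force"],s["torque"],s["grip_width"])
```

```text
t 7.55 pos [ 0.4898 -0.2877  0.0488] yaw -168.57 q [-0.07  0.34  0.65  1.87 -0.25  1.01  2.45]
shift [ 0.4 -0.4  4.2] turn [ 0.     0.002 -0.005]
[-0.78890443  2.44878587  6.16671511] [0.52138703 0.05792951 0.04337299] 0.13357920624213948
```

Emit:
{"fn": "jog_arm", "kwargs": {
  "increments": [
    {"tx":0,"ty":0,"tz":2,"wx":0,"wy":0,"wz":0,"gripper":0},
    {"tx":0,"ty":0,"tz":4,"wx":0,"wy":0,"wz":0,"gripper":0},
    {"tx":0,"ty":0,"tz":5,"wx":0,"wy":0,"wz":0,"gripper":0},
    {"tx":0,"ty":0,"tz":5,"wx":0,"wy":0,"wz":0,"gripper":0},
    {"tx":0,"ty":0,"tz":5,"wx":0,"wy":0,"wz":0,"gripper":0}
  ]
}}

```text
time: 7.97
position: [0.4898, -0.2876, 0.0444]
tool_rot: [-0.313, 3.124, 0.002]
ft_force: [-2.6, 4.4, 15.6]
grip_width: 0.131
grip_force: 60.0
```

Run:
```python
from h import *
go(.4895,-.2882,.0446,191.7)
s=ctrl.get_state();print(s["ft_force"],s["torque"],s["grip_width"])
im=vision.get_image("scene");
a=im["color"][225:355,280:420];cv2.imwrite("pics/s1.png",cv2.resize(a,None,fx=4.5,fy=4.5,interpolation=cv2.INTER_CUBIC))
```

```text
t 7.9667 pos [ 0.4898 -0.2876  0.0444] yaw -168.55 q [-0.06  0.35  0.64  1.87 -0.25  1.    2.46]
shift [ 0.4 -0.6 -0.2] turn [ 0.001  0.002 -0.004]
[-2.59654891  4.42965231 15.60712283] [0.97424582 0.73368218 0.07569193] 0.1311509857164003
```

Emit:
{"fn": "jog_arm", "kwargs": {
  "increments": [
    {"tx":0,"ty":0,"tz":1,"wx":0,"wy":0,"wz":0,"gripper":0},
    {"tx":0,"ty":0,"tz":2,"wx":0,"wy":0,"wz":0,"gripper":0},
    {"tx":0,"ty":0,"tz":2,"wx":0,"wy":0,"wz":0,"gripper":0},
    {"tx":0,"ty":0,"tz":2,"wx":0,"wy":0,"wz":0,"gripper":0},
    {"tx":0,"ty":0,"tz":2,"wx":0,"wy":0,"wz":0,"gripper":0}
  ]
}}

```text
time: 8.43
position: [0.4899, -0.2876, 0.0442]
tool_rot: [-0.313, 3.124, 0.004]
ft_force: [-7.3, 6.8, 28.6]
grip_width: 0.134
grip_force: 60.0
```

Run:
```python
from h import *
go(.4895,-.2882,.0446,191.7)
s=ctrl.get_state();print(s["ft_force"],s["torque"],s["grip_width"])
im=vision.get_image("scene");
a=im["color"][225:355,280:420];cv2.imwrite("pics/s2.png",cv2.resize(a,None,fx=4.5,fy=4.5,interpolation=cv2.INTER_CUBIC))
im=vision.get_image("wrist");cv2.imwrite("pics/w5.png",im["color"])
```

```text
t 8.4333 pos [ 0.4899 -0.2876  0.0442] yaw -168.55 q [-0.06  0.35  0.64  1.87 -0.25  1.    2.46]
shift [ 0.5 -0.6 -0.4] turn [ 0.002  0.002 -0.004]
[-7.2856818   6.7544768  28.61051801] [1.62990184 1.73207891 0.0217091 ] 0.1337389853576955
```

That is a hard stop at the predicted home height. Releasing the tube.

Emit:
{"fn": "jog_arm", "kwargs": {
  "increments": [
    {"tx":0,"ty":0,"tz":-2,"wx":0,"wy":0,"wz":0,"gripper":0},
    {"tx":0,"ty":0,"tz":-2,"wx":0,"wy":0,"wz":0,"gripper":0.3},
    {"tx":0,"ty":0,"tz":-2,"wx":0,"wy":0,"wz":0,"gripper":0.5},
    {"tx":0,"ty":0,"tz":-2,"wx":0,"wy":0,"wz":0,"gripper":0.5},
    {"tx":0,"ty":0,"tz":-2,"wx":0,"wy":0,"wz":0,"gripper":0.5}
  ]
}}

```text
time: 8.95
position: [0.4882, -0.2881, 0.0419]
tool_rot: [0.312, -3.125, -0.0]
ft_force: [0.4, 0.1, -0.3]
grip_width: 0.347
grip_force: 0.0
```

Emit:
{"fn": "jog_arm", "kwargs": {
  "increments": [
    {"tx":0,"ty":0,"tz":-5,"wx":0,"wy":0,"wz":0,"gripper":0.5},
    {"tx":0,"ty":0,"tz":-20,"wx":0,"wy":0,"wz":0,"gripper":0.5},
    {"tx":0,"ty":0,"tz":-50,"wx":0,"wy":0,"wz":0,"gripper":0.5},
    {"tx":0,"ty":0,"tz":-85,"wx":0,"wy":0,"wz":0,"gripper":0.5},
    {"tx":0,"ty":0,"tz":-120,"wx":0,"wy":0,"wz":0,"gripper":0.5}
  ]
}}

```text
time: 9.37
position: [0.4878, -0.288, 0.1633]
tool_rot: [0.311, -3.124, -0.0]
ft_force: [0.6, -0.0, -0.0]
grip_width: 0.495
grip_force: 0.0
```

Emit:
{"fn": "jog_arm", "kwargs": {
  "increments": [
    {"tx":0,"ty":0,"tz":0,"wx":0,"wy":0,"wz":0,"gripper":0.5},
    {"tx":0,"ty":0,"tz":0,"wx":0,"wy":0,"wz":0,"gripper":0.5},
    {"tx":0,"ty":0,"tz":0,"wx":0,"wy":0,"wz":0,"gripper":0.5},
    {"tx":0,"ty":0,"tz":0,"wx":0,"wy":0,"wz":0,"gripper":0.5},
    {"tx":0,"ty":0,"tz":0,"wx":0,"wy":0,"wz":0,"gripper":0.5}
  ]
}}

```text
time: 9.78
position: [0.4878, -0.2875, 0.161]
tool_rot: [0.312, -3.123, -0.002]
ft_force: [0.3, 0.2, -0.8]
grip_width: 0.495
grip_force: 0.0
```

Run:
```python
from h import *
go(.4895,-.2882,.0446,191.7)
b=vision.get_image("wrist")["color"][110:300,220:480];s=vision.get_image("scene")["color"][225:355,280:420]
b=cv2.resize(b,(780,570),interpolation=cv2.INTER_CUBIC);cv2.imwrite("pics/w6.png",b)
cv2.imwrite("pics/s6.png",cv2.resize(s,None,fx=4.5,fy=4.5,interpolation=cv2.INTER_CUBIC))
```

```text
t 9.7833 pos [ 0.4878 -0.2875  0.161 ] yaw -168.59 q [-0.12  0.21  0.69  1.76 -0.14  1.22  2.38]
shift [ -1.8  -1.2 116.4] turn [ 0.001 -0.002 -0.005]
```

View pics/w6.png

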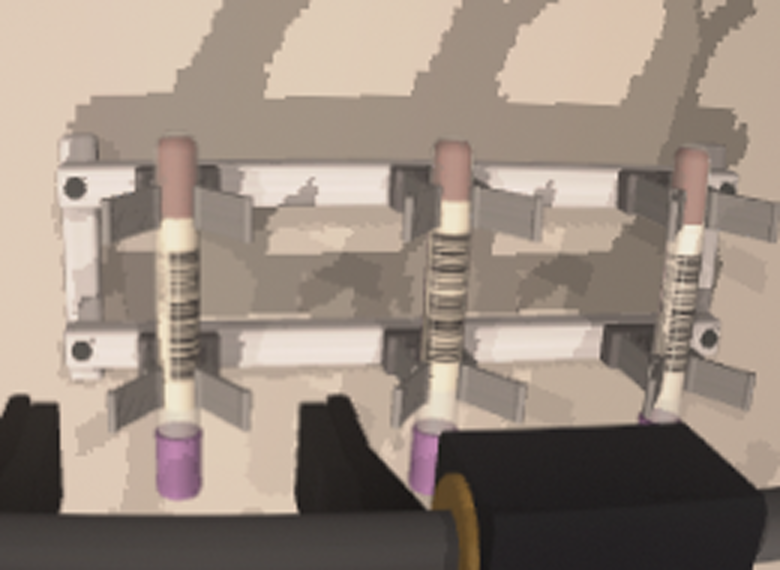

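The tube lies centred in both clips, foot at crop (178,137) and cap end at (180,497), aligned with its neighbours. A numeric check on height comes before I hand in.

Run:
```python
from h import *
im=vision.get_image("wrist")
p=lambda u,v,z:atz(im,u/3+220,v/3+110,z,True)[:2]
for n,(f,c) in {"mine":((178,138),(180,427)),"n1":((453,141),(430,423)),"n2":((693,149),(660,412))}.items():
    print(n,[round(1000*np.linalg.norm(p(*c,z+.006)-p(*f,z)),1) for z in (.05,.061)])
for w in [(160,196),]: pass
for n,(l,r,y) in {"mine":(157,202,470)}.items(): print("capw",[1000*np.linalg.norm(p(l,y,z)-p(r,y,z)) for z in(.05,.061)])
for z in(.05,.061): print(p(178,138,z),p(180,495,z),1000*np.linalg.norm(p(178,138,z)-p(180,495,z)))
```

```text
mine [np.float64(85.4), np.float64(81.9)]
n1 [np.float64(85.5), np.float64(81.9)]
n2 [np.float64(85.3), np.float64(81.7)]
capw [np.float64(14.03506389510134), np.float64(13.470749510538015)]
[ 0.44517771 -0.29673819] [ 0.55460232 -0.27405285] 111.75138153494795
[ 0.44384485 -0.29702213] [ 0.54886978 -0.27524892] 107.25814142102105
```

View pics/s6.png

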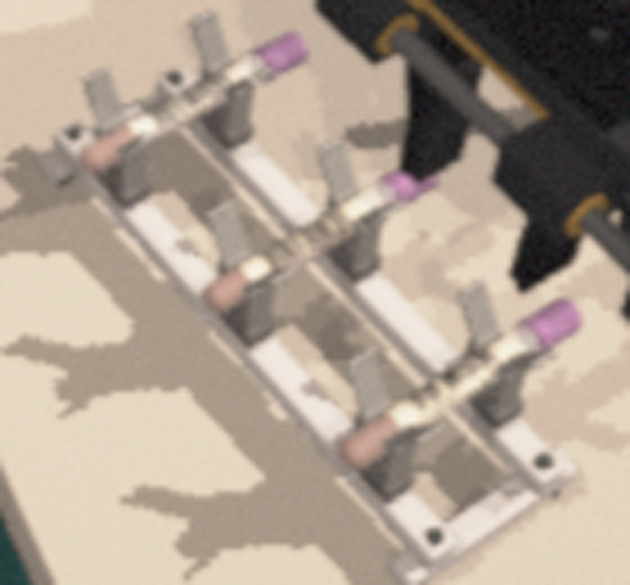

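The apparent length is the same as the neighbours' (85.4, 85.5 and 85.3 mm), so the height is the same. The scene view shows all three tubes seated alike and the gripper clear.

```bash
python3 -c "
from bench import ctrl
print(ctrl.close_job())"
```

```text
the job is handed in; nothing more can be done
None
```

The loose tube is pressed home in both clips of the right-hand empty place, cap level with and pointing the same way as its neighbours', and released; the job was handed in at about 10 s, and the judge's verdict wasn't shown.

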